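# Walk a bearing cup down onto its spring washer

## Robot

A 7-joint arm with a two-finger parallel gripper is mounted at the origin on a cart in front of the work surface, level with it; the furniture and walls round the work are solid. World frame = base frame: x ahead of the robot, y to its left, z up, the work surface at z = 0. Lengths are in mm, angles in rad, forces in N, time in s.
With the tool pointing down it reaches from about 400 to 875 mm from the base axis. Payload 4.4 kg.
Tool frame: the origin (TCP) lies at the very end of the fingers, on their centre line; the grasp point (between the pads) lies 19 mm behind it; x points along the fingers, y is the direction in which the jaws open and shut, and the axes are right-handed (so a half turn about x gives the same grasp; the last joint's range is limited). The gripper opens to 85 mm and grips with 20 to 120 N. Pads are 22 mm wide; open, the fingers measure 114 mm over their backs; the gripper's body (76 mm by 85 mm) begins 54 mm behind the grasp point. The pads swing forward as they close: fully open they stand 13 mm farther back than shut.
Start: joints at [1.21, 0.628, 0.038, 1.517, -0.027, 0.996, -0.02], TCP at [188.884, -621.965, 231.313] pointing down, gripper open.
Joint ranges: [-3.06, 3.06], [-0.37, 2.12], [-1.25, 1.32], [0.18, 2.47], [-1.1, 4.24], [0.23, 1.98], [-2.94, 2.94]. Speed limits (rad/s): [2.57, 2.57, 3.14, 3.14, 3.14, 3.14, 3.14].

## Interface

Orientations are given as [roll, pitch, yaw] about the fixed x, y, z axes, in that order (R = Rz(yaw) Ry(pitch) Rx(roll)).
In Python, from cell import readout, cams, order gives the robot as it stands. The module is installed in compiled form; this text tells all that it offers.
- The arm moves only by the shell command python3 -m creep 'ROWS'. ROWS is JSON, a list of rows, each a list of 3 entries, a list of its own where there are three numbers: the shift along the tool's x, y, z in units of 10 cm (1.0 is 10 cm), then the turn about the tool's x in units of pi/4 rad (1.0 is pi/4 rad), then the closure, from 0 (fully open) to 1 (shut). In form: [[[x, y, z], spin, gripper], ...]. A call has 1 to 20 rows; each row is the pose to reach, as a shift and turn from the pose commanded when the call began, along the tool's axes at that moment; what a row does not reach only later rows make up. A row lasts 1/10 s, in which the tool goes at most 50 mm and 8.59 degrees, less where a joint would pass 70% of its speed; a pose out of reach is approached as far as the arm can. A call with a number of a shift or a turn outside -1 to 1 is refused whole. A call with a gripper value outside its range is refused whole. The fingers move at their own pace and stop on an object; the grip force is fixed at half the most. Time passes only in rows, so rows that repeat a pose let the fingers close. It gives the time, the measured TCP pose, the force and the opening at its end, in the units of the state.
- readout.read_state(): the state, without advancing time (a new reading comes with each control period).
- cams.get_image(name): name is "scene" or "side" or "wrist"; returns the picture (480x640x3 uint8, blue, green, red); there is no depth.
- cams.get_calibration(name): a dict with "fx", "fy", "cx", "cy" (pixels), "R" (3x3) and "t" (3): a world point X has camera coordinates R X + t. Camera axes: x right, y down, z forward; pixel columns grow to the right and rows downward; lengths in mm; the calibration is good to about 2 mm. A picture is of the moment at which its call begins: read the wrist's pose just before it. get_calibration takes no time and is no camera call; for the wrist camera it gives the pose at the moment of the call.
- order.finish_job(): hands the job in, once; it reports no verdict.
The state is a dict: "clock": time; "qpos": joint angles; "qd": joint speeds; "tau": joint torques, N m; "eef_pos": TCP position; "tool_rot": TCP orientation; "force": force on the tool from outside, world axes, zero at the start; "torque": the same for the moment, N m; "width": finger opening in mm.
Only numpy, scipy, OpenCV 4.12 (cv2) and the standard library are available. Lean on these libraries where they do the work, as an engineer would, in place of code of your own. Each camera call takes 0.05 s, during which the arm holds its last target.

## Task

The steel bearing cup has been started by hand in the bore of the arbor housing and stands proud and a little cocked. Walk it in square: take the small beech block that stands on end on the bench as a drift and press with its end on one side of the cup's rim, then the opposite side, and so on round, a couple of millimetres at a time, never leaning the cup more than 6 degrees, never with the bare fingers, until it bottoms all round on the spring washer hidden under it and stands solid under a firm push of about 12 N (never more than 25 N); feel for it, as the shims below differ from housing to housing. Then put the block down on the bench clear of the housing, leaving the other things where they lie.

Things in the scene. Friction and masses are not known exactly. Their poses are not given: they have to be found in the camera images.
- bore_mouth (a point): Centre of the bore mouth on the top face of the cast housing (foot 104 x 104 x 12 mm, round boss 74 mm across, face 44 mm above the bench; heavy, does not move). z is up along the bore. A sprung tolerance ring in the bore holds the cup by friction all round: it stays where it is pushed, and jams when it leans more than about 0.13 rad.
- cup_center (a point): Centre of the steel bearing cup, 21 mm below its rim; z is its axis, up. Round skirt 50 mm across and 27 mm long under a head 58 mm across and 15 mm high; the flat annular rim on top is 44 mm across inside, 58 mm outside. At the start the skirt is 10.5 to 11.5 mm deep in the bore (head 15.5 to 16.5 mm proud) and the cup leans about 0.03 rad, to any side.
- cup_shoulder (a point): Centre of the underside of the cup's head, 15 mm below the rim, z up. When home it is still 0.5 to 10.5 mm above bore_mouth, by the shims. Pressing one side of the rim takes about 4 to 8 N: that side sinks, the cup tilts, the far side stays or rises a little. Straight down all over would take 8 to 13 N. When home it yields no more and the force rises steeply past 10 N on any side.
- drift_center (a point): Centre of the beech block, 22 x 20 mm in section and 40 mm high, standing on end on the bench (centre 20 mm up), 0.035 kg. Its y axis is its long axis (upright at the start), x runs across its 22 mm width, z across its 20 mm thickness. It is too small to bridge the cup's hole, so it presses on one side of the rim at a time.
- bolt_a: Bystander: steel hex bolt 56 mm long, lying on the bench beyond the housing.
- bolt_b: Bystander: steel hex bolt 51 mm long, lying on the bench beyond the housing.
- wing_nut: Bystander: steel wing nut, 40 mm across, 20 mm high, on the bench nearer the robot than the housing than the housing than the housing than the housing than the housing than the housing than the housing than the housing than the housing than the housing.
- spanner_small: Bystander: combination spanner 143 mm long, lying on the bench nearer the robot than the housing.
- bracket: Bystander: cast clamp bracket with a bow, 40 x 96 mm and 62 mm high, standing on the bench far to the right.
- knob: Bystander: star knob 36 mm across standing on its head, stud up, 40 mm high; its place and that of the beech block are swapped in some starts.
- washer (a joint): How far the spring washer hidden under the cup in the bore is squeezed: 0 free, 0.0015 m flat on its shims (takes under 2 N). The cup's skirt reaches it only near the end of its travel, at a depth that differs from housing to housing; this reading is too coarse to steer by, so feel for the stop.
Things that resemble listed ones, but are neither listed nor needed, are in the scene too. What is meant by the part that bears cup_center is not yellow, and is the larger of those in its own colour.

How it is judged (in metres and radians):
On the way, in this order (a step that is already met when the one before it is completed fails the run):
1. The cup is on its way in, with the beech block pressing on its rim (contact force between drift and cup above 2.5 N and z of cup_shoulder in the frame of bore_mouth below 0.0145 m).
2. The cup is home and square, down on the flattened washer, and stands solid under a firm push of the block (value of joint washer above 0.001 m and angle between cup_shoulder's own z axis and vertical below 0.02 rad and contact force between drift and cup above 9 N).
At the end, for the whole second after the job is handed in: The cup is home: the washer under it squeezed at least 1 of its 1.5 mm, the cup leaning less than 0.02 rad, its axis within 2 mm of the bore's; the beech block is at rest on the bench, standing or lying, its centre at least 80 mm from the bore's axis (value of joint washer above 0.001 m and angle between cup_shoulder's own z axis and vertical below 0.02 rad and horizontal distance between cup_shoulder and bore_mouth below 0.002 m and height (world z) of drift_center between 0.005 and 0.025 m and horizontal distance between drift_center and bore_mouth above 0.08 m and linear speed of drift below 0.02 m/s); the robot touches nothing.
It fails at once if The cup leans more than 6.9 degrees (0.12 rad) (angle between cup_shoulder's own z axis and vertical above 0.12 rad).
It fails at once if The block is pressed on the cup with more than 25 N (contact force between drift and cup above 25 N).
It fails at once if The bare fingers push or grip the cup (more than 3 N) (contact force between the fingers and cup above 3 N).
It fails at once if A bystander is moved more than 30 mm (distance of any of bolt_a, bolt_b, wing_nut, spanner_small, bracket, knob from where it was at the start of the episode above 0.03 m).
It also fails if it takes over 72 s, if anything falls off the work surface, if the arm or the gripper's body presses on something with over 40 N, if the wrist force passes 120 N, or if a joint passes its speed limit or range.

## Working session

There is one attempt and no reset: what is moved stays moved. The work goes in short steps, Python scripts to look and compute and a shell command to move; the robot and the scene stay as the last step left them, time stands still between calls to the robot, and variables do not carry over. Pictures are saved under pics/ and viewed, and the job is handed in when it is done.

```bash
mkdir -p pics; ls
python3 - <<'E'
from cell import readout,cams
import cv2,json
s=readout.read_state()
print({k:v for k,v in s.items()})
for n in("scene","side","wrist"):
    c=cams.get_calibration(n);print(n,c)
    cv2.imwrite(f"pics/{n}0.png",cams.get_image(n))
E
```

```text
pics
{'clock': 0.0, 'qpos': array([ 1.21020826,  0.62934786,  0.0384176 ,  1.51833199, -0.02699747,
        0.99630076, -0.02003282]), 'qd': array([-1.53237768e-04,  4.77897670e-04,  1.52993494e-03, -1.63634315e-03,
       -1.12348413e-03, -2.31139558e-04, -1.38056241e-05]), 'tau': array([-8.72351825e-05, -5.63404691e+01,  1.22633614e+00, -1.93445206e+01,
        1.10692374e-02,  1.03214852e-02,  2.29120548e-05]), 'eef_pos': array([ 188.71435341, -621.3683477 ,  230.39903032]), 'tool_rot': array([-1.56441194,  1.56892557,  1.87195785]), 'force': array([ 0.42397503, -0.88875203,  0.49969418]), 'torque': array([ 0.04884676,  0.02191549, -0.01358356]), 'width': 85.34624066534955}
scene {'fx': 471.8509760504978, 'fy': 471.8509760504978, 'cx': 314.5259833114165, 'cy': 241.70629775703102, 'R': array([[-0.6590375 , -0.75196762, -0.01463827],
       [-0.35854121,  0.33122179, -0.87277736],
       [ 0.66114883, -0.56994458, -0.48789896]]), 't': array([358.94011521, 269.00788485, 566.50472667])}
side {'fx': 590.92833215585, 'fy': 590.92833215585, 'cx': 322.9344151774469, 'cy': 246.32610449750575, 'R': array([[ 0.93763524, -0.3476128 ,  0.00234583],
       [-0.14408802, -0.39478014, -0.9074069 ],
       [ 0.31635234,  0.85047868, -0.42024661]]), 't': array([-550.06700748,  138.25008577, 1122.22283015])}
wrist {'fx': 337.7551161106307, 'fy': 337.7551161106307, 'cx': 320.44455562788045, 'cy': 238.8287900339857, 'R': array([[ 2.90552724e-01, -9.56858736e-01, -6.89173903e-04],
       [-9.09626889e-01, -2.76433996e-01,  3.10101867e-01],
       [-2.96914191e-01, -8.94740509e-02, -9.50703086e-01]]), 't': array([-649.45986777,  -39.96683711,  378.4628333 ])}
```

View pics/scene0.png

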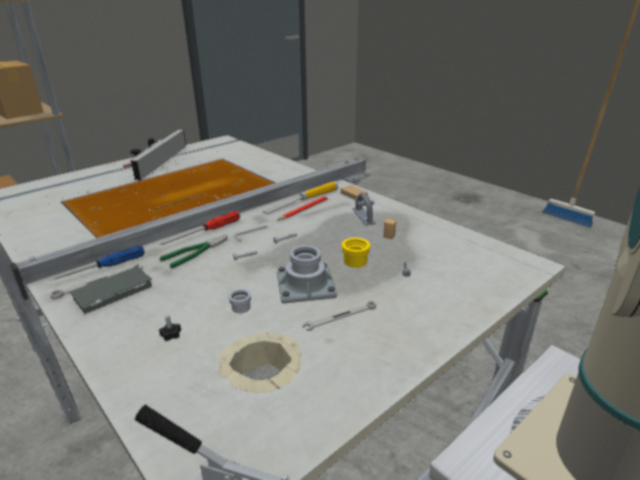

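View pics/side0.png

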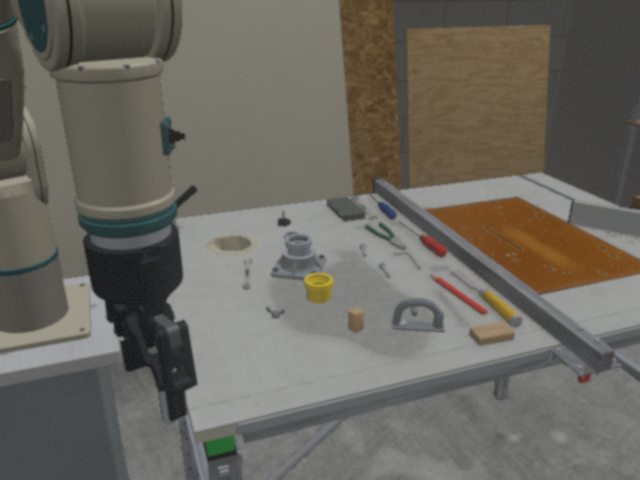

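View pics/wrist0.png

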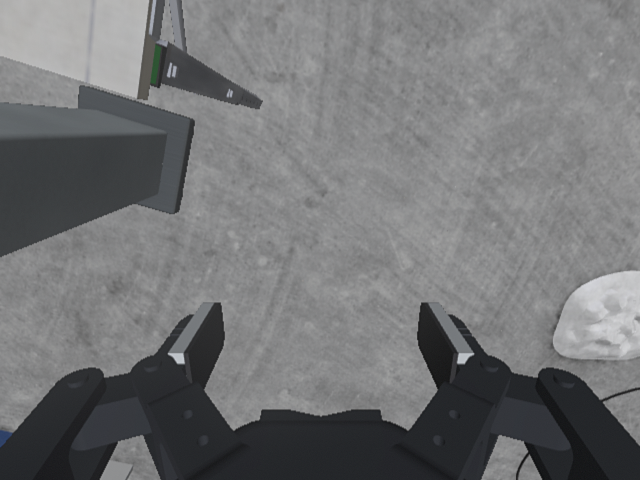

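The scene and side views show the housing with the grey cup (scene ~(306,258), side ~(299,243)), and the upright beech block (scene (390,228), side (356,320)). There is also a yellow decoy cup, a small grey decoy cup and a flat wooden block. Next I'll measure the housing, cup and block.

```bash
cat > h.py <<'E'
import numpy as np,cv2
from cell import readout,cams
def ray(c,u,v):
    R=np.array(c['R']);t=np.array(c['t']);o=-R.T@t
    d=R.T@np.array([(u-c['cx'])/c['fx'],(v-c['cy'])/c['fy'],1]);return o,d/np.linalg.norm(d)
def onz(c,u,v,z):
    o,d=ray(c,u,v);return o+d*(z-o[2])/d[2]
def proj(c,X):
    p=np.array(c['R'])@np.array(X)+np.array(c['t']);return np.array([c['fx']*p[0]/p[2]+c['cx'],c['fy']*p[1]/p[2]+c['cy']])
def tri(c1,p1,c2,p2):
    o1,d1=ray(c1,*p1);o2,d2=ray(c2,*p2)
    s=np.linalg.lstsq(np.c_[d1,-d2],o2-o1,rcond=None)[0]
    a=o1+s[0]*d1;b=o2+s[1]*d2;return (a+b)/2,np.linalg.norm(a-b)
E
python3 - <<'E'
from h import *
a=cv2.imread('pics/scene0.png');b=cv2.imread('pics/side0.png')
x=cv2.resize(a[215:310,265:415],None,fx=5,fy=5,interpolation=cv2.INTER_CUBIC)
y=cv2.resize(b[220:345,255:405],None,fx=4.6,fy=4.6,interpolation=cv2.INTER_CUBIC)
cv2.imwrite('pics/sz.png',x);cv2.imwrite('pics/dz.png',y)
cs=cams.get_calibration('scene');cd=cams.get_calibration('side')
def blob(im,roi):
    x0,x1,y0,y1=roi;h=cv2.cvtColor(im[y0:y1,x0:x1],cv2.COLOR_BGR2HSV)
    m=cv2.inRange(h,(5,70,60),(22,255,255));n,l,st,ce=cv2.connectedComponentsWithStats(m)
    i=1+np.argmax(st[1:,4]);return st[i]+[x0,y0,0,0,0],ce[i]+[x0,y0]
ba,ca=blob(a,(375,405,212,245));bb,cb=blob(b,(340,372,300,340))
print(ba,ca,bb,cb,tri(cs,ca,cd,cb))
print(onz(cs,*ca,20),onz(cd,*cb,20))
print('base px guess', tri(cs,(306,252),cd,(299,239)))
E
```

```text
[384 219  12  19 184] [389.31521739 228.08152174] [349 308  14  23 271] [355.69372694 318.95202952] (array([ 562.00944544, -240.44686913,   20.91716872]), np.float64(0.8878976381390103))
[ 563.81547128 -242.21625593   20.        ] [ 562.09503721 -239.59964582   20.        ]
base px guess (array([539.8575547 ,  23.81708824,  73.71751029]), np.float64(0.16245597751647084))
```

View pics/sz.png

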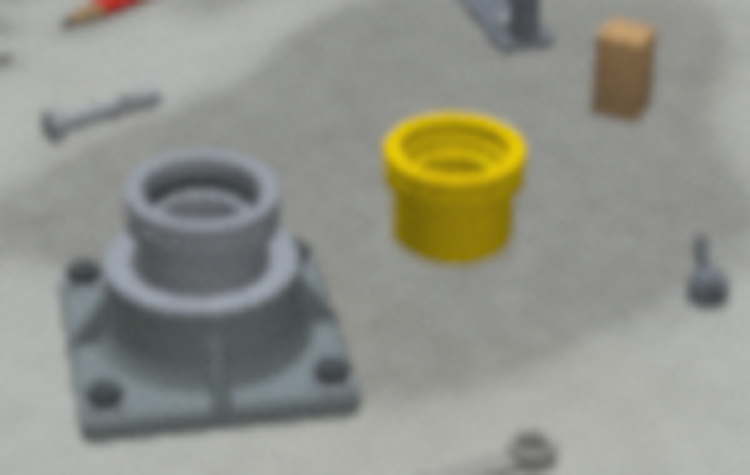

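View pics/dz.png

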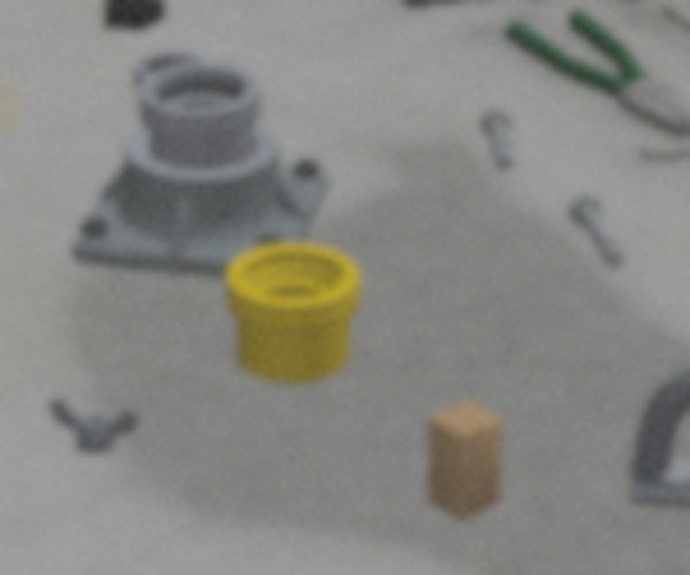

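```bash
cat >> h.py <<'E'
from scipy.spatial.transform import Rotation as Ro
def st():
    s=readout.read_state();R=Ro.from_euler('xyz',s['tool_rot']).as_matrix();return s,R
def togo(X):
    s,R=st();return R.T@(np.array(X)-s['eef_pos'])/100
E
python3 - <<'E'
from h import *
s,R=st();print(R.round(3));print(togo([562,-240,200]))
# rim ellipses
E
```

```text
[[-0.     0.291 -0.957]
 [ 0.001 -0.957 -0.291]
 [-1.    -0.001  0.   ]]
[ 0.30977529 -2.56579642 -4.67990932]
```

```bash
python3 -m creep '[[[0,-0.25,-0.5],0,0],[[0,-0.5,-1],0,0],[[0,-0.5,-1],0,0]]'
python3 -m creep '[[[0,-0.25,-0.5],0,0],[[0,-0.5,-1],0,0],[[0,-0.5,-1],0,0]]'
python3 -m creep '[[[0,-0.25,-0.5],0,0],[[0,-0.5,-1],0,0],[[0,-0.5,-1],0,0]]'
python3 -m creep '[[[0,-0.25,-0.5],0,0],[[0,-0.5,-1],0,0],[[0,-0.5,-1],0,0],[[0,-0.5,-1],0,0]]'
python3 - <<'E'
from h import *
s,R=st();print(R.round(3),s['clock'],s['eef_pos']);print(togo([562,-240,200]))
print(cams.get_calibration('wrist'))
cv2.imwrite('pics/w1.png',cams.get_image('wrist'))
E
```

```text
clock: 0.45
eef_pos: [276.3, -539.8, 230.9]
tool_rot: [-2.553, 1.565, 0.892]
force: [1.2, -0.5, -0.2]
width: 85.3
clock: 0.75
eef_pos: [357.0, -462.6, 231.1]
tool_rot: [-2.548, 1.566, 0.897]
force: [0.8, 0.3, 0.6]
width: 85.6
clock: 1.05
eef_pos: [437.7, -385.6, 231.2]
tool_rot: [-2.594, 1.566, 0.852]
force: [0.1, 0.4, -0.1]
width: 85.3
clock: 1.45
eef_pos: [515.3, -312.1, 230.9]
tool_rot: [-2.149, 1.57, 1.293]
force: [-1.3, -0.9, -0.1]
width: 85.6
[[ 0.     0.296 -0.955]
 [ 0.001 -0.955 -0.296]
 [-1.    -0.001 -0.001]] 1.45 [ 515.31060501 -312.06524245  230.92442285]
[ 0.31017737 -0.55018163 -0.65882626]
{'fx': 337.7551161106307, 'fy': 337.7551161106307, 'cx': 320.44455562788045, 'cy': 238.8287900339857, 'R': array([[ 2.95594734e-01, -9.55313430e-01,  6.61005622e-05],
       [-9.08411524e-01, -2.81060850e-01,  3.09504931e-01],
       [-2.95655639e-01, -9.15480743e-02, -9.50897835e-01]]), 't': array([-450.61645348,  340.54190155,  502.29768556])}
```

View pics/w1.png

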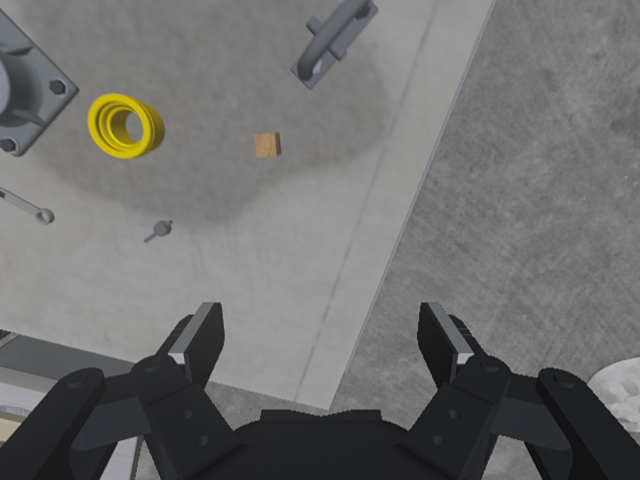

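The wrist view shows the block at about (267,145), nearly lined up with the image axes, with bare bench around it. I'll crop it and fit its edges.

```bash
python3 -m creep '[[[0.25,-0.25,-0.1],0,0],[[0.5,-0.53,-0.1],0,0],[[0.5,-0.53,-0.1],0,0],[[0.5,-0.53,-0.1],0,0]]'
python3 - <<'E'
from h import *
c=cams.get_calibration('wrist');im=cams.get_image('wrist');cv2.imwrite('pics/w2.png',im)
h=cv2.cvtColor(im,cv2.COLOR_BGR2HSV);m=cv2.inRange(h,(4,60,60),(22,255,255));m[:, :150]=0;m[300:]=0
n,l,sta,ce=cv2.connectedComponentsWithStats(m);i=1+np.argmax(sta[1:,4]);x,y,w,hh,_=sta[i];print(sta[i],ce[i])
cv2.imwrite('pics/w2z.png',cv2.resize(im[y-10:y+hh+10,x-10:x+w+10],None,fx=8,fy=8,interpolation=cv2.INTER_CUBIC))
v=h[...,2][l==i];print(np.histogram(v,10));print(x-10,y-10)
E
```

```text
clock: 1.9
eef_pos: [505.9, -262.8, 181.1]
tool_rot: [0.17, 1.569, -2.68]
force: [0.2, -0.2, 0.2]
width: 85.6
[303 138  26  30 691] [315.44573082 152.52966715]
(array([  9,   5,   2,  13,  22,  45, 103, 242, 217,  33]), array([113. , 118.7, 124.4, 130.1, 135.8, 141.5, 147.2, 152.9, 158.6,
       164.3, 170. ]))
293 128
```

View pics/w2z.png

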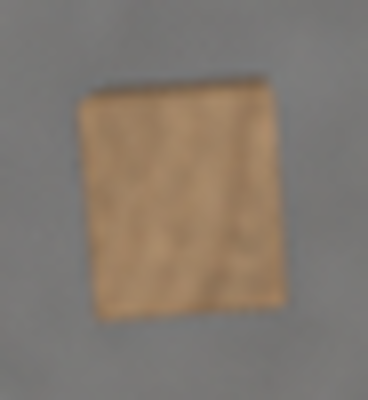

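Run:
```python
from h import *
c=cams.get_calibration('wrist')
P=np.array([onz(c,293+u/8,128+v/8,40) for u,v in((80,98),(270,85),(285,305),(97,318))])[:,:2]
print(P.round(1));ce=P.mean(0);print(ce)
for a,b in((0,1),(1,2),(2,3),(3,0)):
    d=P[b]-P[a];print(np.linalg.norm(d).round(1),np.degrees(np.arctan2(d[1],d[0])).round(1))
s,R=st();print('tool y ang',np.degrees(np.arctan2(R[1,1],R[0,1])))
print(s['eef_pos'],togo([*ce,100]))
```

```text
[[ 570.4 -230.5]
 [ 577.1 -248.5]
 [ 556.8 -256.3]
 [ 549.9 -238.1]]
[ 563.53841753 -243.3751622 ]
19.1 -69.5
21.8 -158.9
19.4 110.6
21.8 20.4
tool y ang -73.29300090870228
[ 506.81935001 -263.66223102  181.80164761] [ 0.8176783 -0.0329425 -0.6019383]
```

```bash
python3 -m creep '[[[0.2,-0.03,-0.3],-0.08,0.4],[[0.5,-0.03,-0.6],-0.08,0.4],[[0.8,-0.03,-0.6],-0.08,0.4],[[0.8,-0.03,-0.6],-0.08,0.4],[[0.8,-0.03,-0.6],-0.08,0.4]]'
python3 - <<'E'
from h import *
s,R=st();print(s['eef_pos'],togo([563.5,-243.4,14]),'ang',np.degrees(np.arctan2(R[1,1],R[0,1])))
cv2.imwrite('pics/w3.png',cams.get_image('wrist'))
E
```

```text
clock: 2.45
eef_pos: [563.6, -242.9, 102.0]
tool_rot: [0.983, 1.569, -1.804]
force: [0.1, -0.2, 1.2]
width: 51.6
[ 563.63019313 -242.8609204   101.99406841] [0.87994826 0.0034614  0.00233425] ang -69.65903210961515
```

View pics/w3.png

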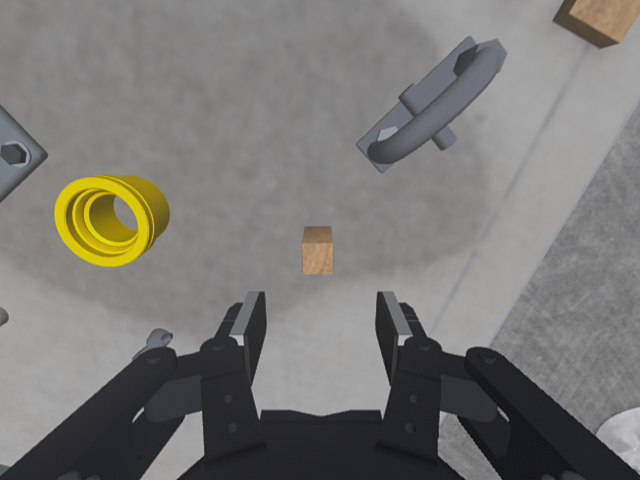

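The block sits at (318,250), midway between the pads (x of about 320), and nothing is in the way. Next I descend and grip.

```bash
python3 -m creep '[[[0.3,0,0],0,0.4],[[0.6,0,0],0,0.4],[[0.8,0,0],0,0.4],[[0.86,0,0],0,0.4],[[0.86,0,0],0,0.4],[[0.86,0,0],0,0.8],[[0.86,0,0],0,0.8],[[0.86,0,0],0,0.8],[[0.86,0,0],0,0.8],[[0.86,0,0],0,0.8],[[0.86,0,0],0,0.8]]'
python3 - <<'E'
from h import *
s,R=st();print(s['eef_pos'],s['width'],s['force'])
c=cams.get_calibration('wrist');print(onz(c,*[318,250],20))
cv2.imwrite('pics/w4.png',cams.get_image('wrist'))
E
```

```text
clock: 3.6
eef_pos: [565.4, -241.1, 17.2]
tool_rot: [2.367, 1.568, -0.418]
force: [-0.7, 0.5, 5.5]
width: 18.7
[ 565.44052164 -241.07590666   17.17034375] 18.729465822544817 [-0.71676032  0.45180333  5.4656898 ]
[ 592.33506385 -230.06038418   20.        ]
```

View pics/w4.png

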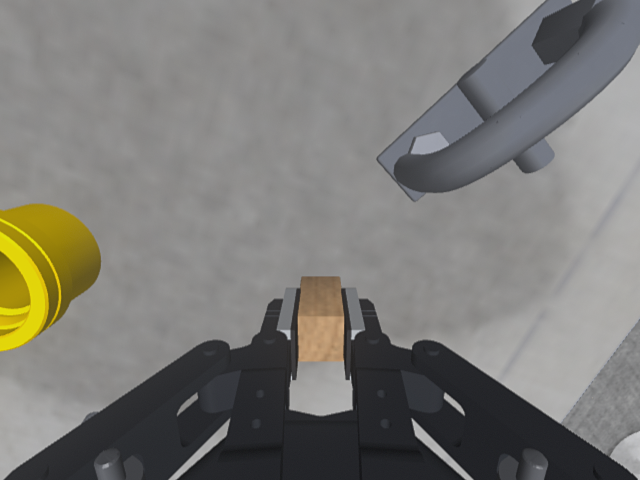

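The block is held (width 18.7 mm) and centred between the pads at about (320,320). Next I lift it and measure the cup and bore more exactly.

```bash
python3 -m creep '[[[-0.1,0,0],0,0.8],[[-0.5,0,0],0,0.8],[[-1,0,0],0,0.8],[[-1,0,0],0,0.8],[[-1,0,0],0,0.8]]'
python3 - <<'E'
from h import *
s,R=st();print(s['eef_pos'],s['width'],s['force'],R.round(3))
print('toward',togo([540,24,130]))
cv2.imwrite('pics/w5.png',cams.get_image('wrist'));
b=cams.get_image('side');cv2.imwrite('pics/dz1.png',cv2.resize(b[150:350,220:420],None,fx=3,fy=3,interpolation=cv2.INTER_CUBIC))
E
```

```text
clock: 4.15
eef_pos: [565.3, -240.9, 117.6]
tool_rot: [2.424, 1.567, -0.36]
force: [-0.8, 0.4, -1.3]
width: 18.6
[ 565.28262572 -240.85128767  117.61981653] 18.645640655105655 [-0.84923629  0.39552997 -1.26169839] [[ 0.004  0.35  -0.937]
 [-0.001 -0.937 -0.35 ]
 [-1.     0.003 -0.003]]
toward [-0.12839124 -2.56915372 -0.69053117]
```

View pics/dz1.png

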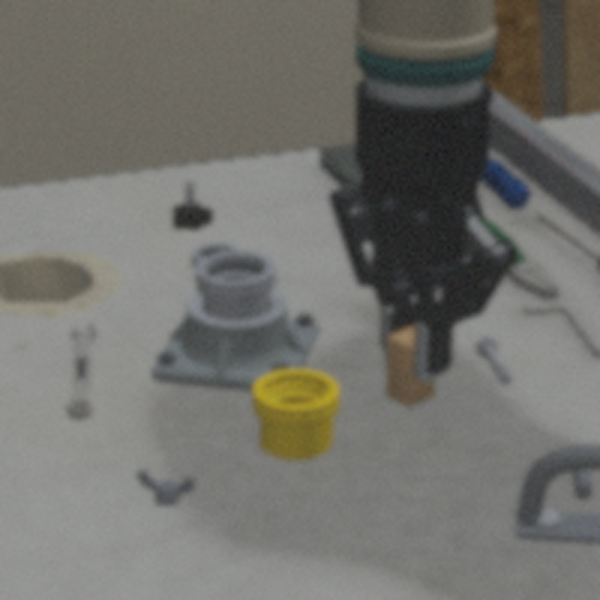

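View pics/w5.png

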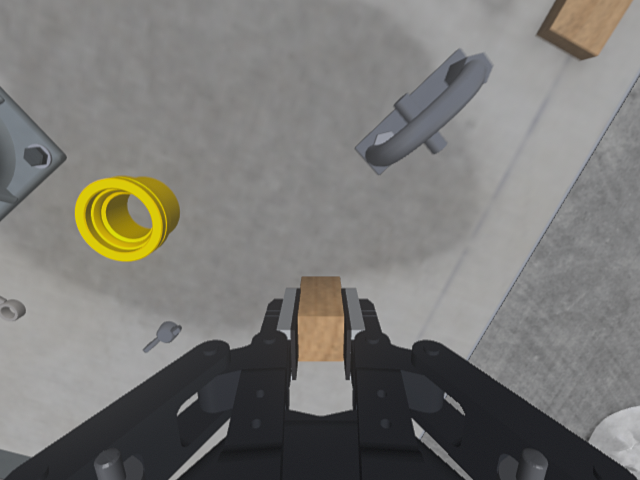

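Run:
```python
from h import *
from scipy.optimize import least_squares
s,R=st();c=cams.get_calibration('wrist');T=s['eef_pos']
def res(p,full=False):
    dz,xb=p  # xb: block bottom along tool x from TCP
    pts=[(xb,0,dz-11),(xb-40,0,dz-11),(xb-40,0,dz+11)]
    v=[proj(c,T+R@np.array(q)) for q in pts]
    return np.array([v[0][1]-276,v[1][1]-316,v[2][1]-360])
r=least_squares(res,[0,15]);print(r.x,r.fun)
print('world block bottom',T+R@np.array([r.x[1],0,r.x[0]]))
im=cv2.imread('pics/w5.png');cv2.imwrite('pics/w5z.png',cv2.resize(im[260:380,270:370],None,fx=5,fy=5,interpolation=cv2.INTER_CUBIC))
```

```text
[ 5.97843128 22.83879134] [ 0.09821529 -0.14690572  0.07291175]
world block bottom [ 557.87174466 -242.19366369   92.16461294]
```

View pics/w5z.png

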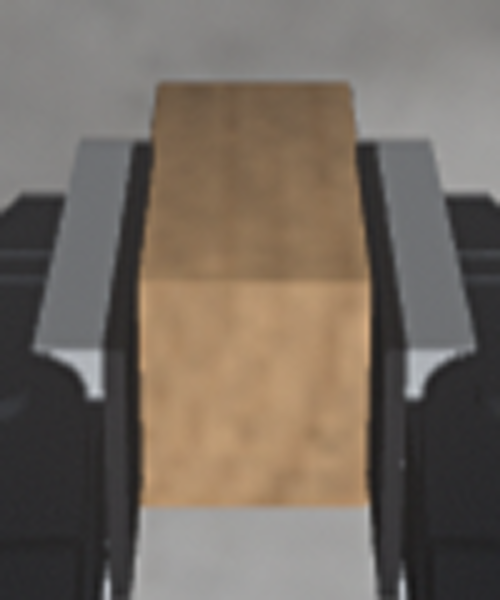

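```bash
python3 - <<'E'
from h import *
cs=cams.get_calibration('scene');cd=cams.get_calibration('side')
p=(265+203/5,215+192/5);q=(255+200/4.6,220+95/4.6)
print(tri(cs,p,cd,q),onz(cs,*p,75),onz(cd,*q,75))
# boss face
p=(265+203/5,215+262/5);q=(255+202/4.6,220+150/4.6)
print(onz(cs,*p,44),onz(cd,*q,44))
# foot corners z=12 scene
F=[(62,280),(85,432),(358,402),(303,240)]
P=np.array([onz(cs,265+u/5,215+v/5,12) for u,v in F]);print(P.round(1))
F=[(75,255),(325,180)]
print([onz(cd,255+u/4.6,220+v/4.6,12).round(1) for u,v in F])
E
python3 -m creep '[[[-0.05,-0.3,-0.1],0,0.8],[[-0.1,-0.7,-0.2],0,0.8],[[-0.1,-1,-0.3],0,0.8],[[-0.1,-1,-0.3],0,0.8]]'
python3 -m creep '[[[0,-0.3,-0.1],0,0.8],[[0,-0.65,-0.2],0,0.8],[[0,-0.65,-0.2],0,0.8],[[0,-0.65,-0.2],0,0.8]]'
python3 - <<'E'
from h import *
s,R=st();print(s['eef_pos'],s['width'],s['force'])
cv2.imwrite('pics/w6.png',cams.get_image('wrist'))
E
```

```text
(array([539.42869871,  24.60288748,  70.32615659]), np.float64(1.6535056941746118)) [534.67038412  29.08665112  75.        ] [535.29870658  13.35456965  75.        ]
[535.90283882  29.01203063  44.        ] [537.39800785  18.19988203  44.        ]
[[602.6  46.5  12. ]
 [516.9 101.5  12. ]
 [464.3  16.8  12. ]
 [560.3 -43.8  12. ]]
[array([467.2,  -5.2,  12. ]), array([603.9,  29. ,  12. ])]
clock: 4.65
eef_pos: [556.3, -129.3, 123.9]
tool_rot: [-1.291, 1.565, 2.217]
force: [0.3, 0.0, -0.5]
width: 19.0
clock: 5.05
eef_pos: [552.6, -67.9, 124.3]
tool_rot: [-0.328, 1.568, -3.11]
force: [-0.4, -0.8, -0.4]
width: 18.6
[552.5679578  -67.87668902 124.25703691] 18.611878353909145 [-0.35090512 -0.78177977 -0.39482349]
```

View pics/w6.png

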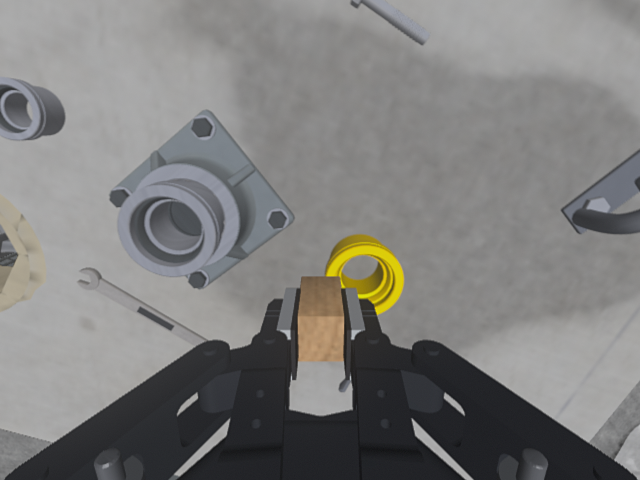

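The wrist view shows the rim at about (172,220), outer width about 108 px. The held block's lower edge is at v of about 276. Next I fit the rim.

Run:
```python
from h import *
im=cv2.imread('pics/w6.png')[140:300,95:255]
z=cv2.resize(im,None,fx=4,fy=4,interpolation=cv2.INTER_CUBIC)
g=cv2.cvtColor(z,cv2.COLOR_BGR2GRAY);z[cv2.Canny(cv2.GaussianBlur(g,(9,9),0),20,50)>0]=(0,0,255)
cv2.imwrite('pics/w6z.png',np.vstack([z[:600]]))
```

```text
(no output)
```

View pics/w6z.png

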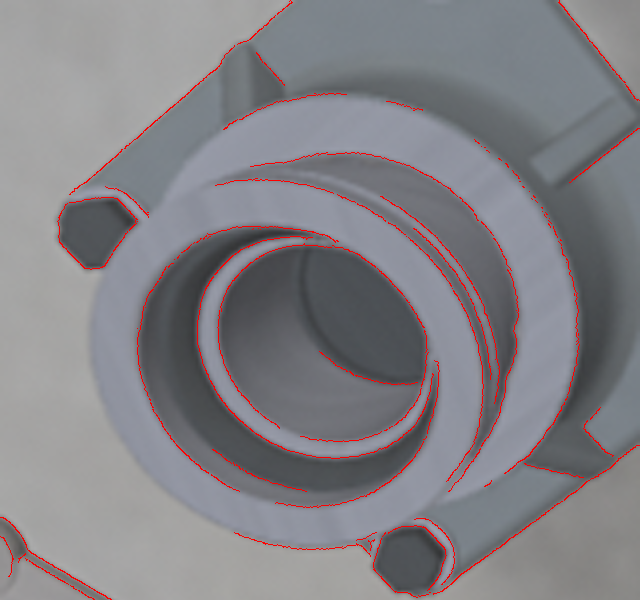

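Run:
```python
from h import *
c=cams.get_calibration('wrist')
O=[(89,330),(215,185),(290,180),(400,222),(455,290),(482,370),(450,490),(360,545),(300,549),(235,533)]
I=[(138,345),(170,268),(240,228),(300,230),(390,280),(437,370),(430,430),(390,480),(320,506),(260,500),(200,465)]
B=[(225,128),(345,93),(460,128),(540,210),(578,330),(550,425)]
def circ(z,L):
    P=np.array([onz(c,95+u/4,140+v/4,z)[:2] for u,v in L])
    A=np.c_[2*P,np.ones(len(P))];x=np.linalg.lstsq(A,(P**2).sum(1),rcond=None)[0]
    r=np.sqrt(x[2]+x[0]**2+x[1]**2);return x[:2].round(1),r.round(2),np.abs(np.hypot(*(P-x[:2]).T)-r).max().round(2)
for z in(70,75,80):print(z,circ(z,O),circ(z,I))
print(circ(44,B))
s,R=st();T=s['eef_pos']
from scipy.optimize import least_squares
def res(p):
    dz,xb=p;pts=[(xb,0,dz-11),(xb-40,0,dz-11),(xb-40,0,dz+11)]
    v=[proj(c,T+R@np.array(q)) for q in pts];return np.array([v[0][1]-276.5,v[1][1]-316,v[2][1]-361])
r=least_squares(res,[0,15]);print(r.x,r.fun,'blk bottom',T+R@np.array([r.x[1],0,r.x[0]]),T)
```

```text
70 (array([538.4,  24.1]), np.float64(29.46), np.float64(0.58)) (array([538.4,  24.1]), np.float64(22.23), np.float64(0.27))
75 (array([540.6,  22.4]), np.float64(28.71), np.float64(0.56)) (array([540.7,  22.4]), np.float64(21.66), np.float64(0.27))
80 (array([542.9,  20.8]), np.float64(27.96), np.float64(0.55)) (array([543. ,  20.8]), np.float64(21.09), np.float64(0.26))
(array([541.5,  23.3]), np.float64(36.04), np.float64(0.38))
[ 5.6640794  21.93393646] [-0.23009808  0.34399983 -0.17096838] blk bottom [547.41523123 -71.33425036 102.53941314] [552.75920224 -69.33369116 124.46243987]
```

```bash
cat >> h.py <<'E'
C=np.array([541,22.8]);
def tgt(ry,rz,z,off=4.5):
    s,R=st();p=C+ry*R[:2,1]+(rz-off)*R[:2,2];return togo([*p,z]),s
E
python3 - <<'E'
from h import *
for r in((25,0),(-25,0),(0,25),(0,-25)):print(r,tgt(*r,105)[0].round(3))
E
```

```text
(25, 0) [ 0.194 -0.654 -0.257]
(-25, 0) [ 0.194 -1.154 -0.257]
(0, 25) [ 0.194 -0.904 -0.007]
(0, -25) [ 0.193 -0.904 -0.507]
```

```bash
python3 -m creep '[[[0,-0.2,-0.1],0,0.8],[[0,-0.5,-0.2],0,0.8],[[0,-0.65,-0.26],0,0.8],[[0.1,-0.65,-0.26],0,0.8],[[0.15,-0.65,-0.26],0,0.8],[[0.15,-0.65,-0.26],0,0.8],[[0.15,-0.65,-0.26],0,0.8]]'
python3 - <<'E'
from h import *
print(tgt(25,0,105)[0].round(3),st()[0]['eef_pos'],st()[0]['force'])
cv2.imwrite('pics/w7.png',cams.get_image('wrist'))
a=cams.get_image('scene');b=cams.get_image('side')
cv2.imwrite('pics/sd7.png',np.hstack([cv2.resize(a[200:310,250:360],(400,400),interpolation=2),cv2.resize(b[180:290,240:350],(400,400),interpolation=2)]))
E
```

```text
clock: 5.8
eef_pos: [554.7, -0.5, 109.9]
tool_rot: [0.49, 1.569, -2.297]
force: [-0.7, 0.1, -0.3]
width: 18.7
[ 0.049 -0.016  0.002] [ 5.54660502e+02 -4.90100133e-01  1.09864826e+02] [-0.69012041  0.07065136 -0.27086725]
```

View pics/w7.png

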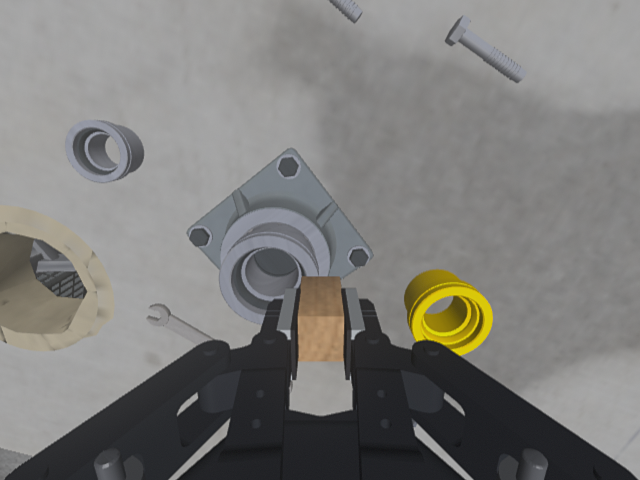

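View pics/sd7.png

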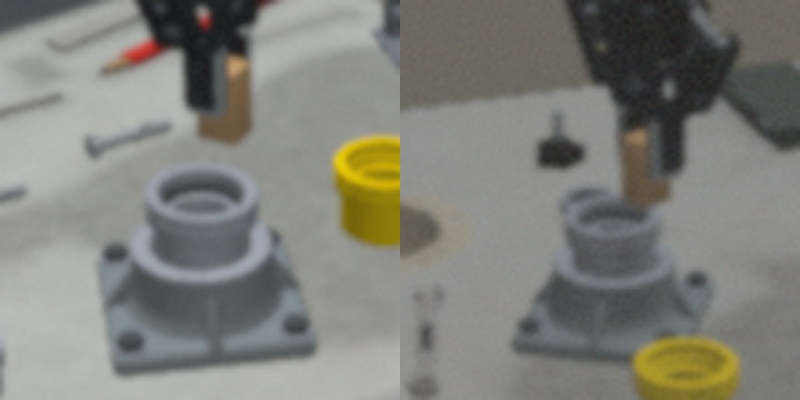

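Above the rim's +y (tool) side: in the scene and side views the block hangs about 15 mm over the rim edge, as planned. Now I feel my way down.

```bash
python3 -m creep '[[[0.04,0,0],0,0.8],[[0.08,0,0],0,0.8],[[0.08,0,0],0,0.8]]' 
python3 -m creep '[[[0.01,0,0],0,0.8],[[0.02,0,0],0,0.8],[[0.02,0,0],0,0.8]]' |grep -E 'eef|force'
python3 -m creep '[[[0.01,0,0],0,0.8],[[0.02,0,0],0,0.8],[[0.02,0,0],0,0.8]]' |grep -E 'eef|force'
```

```text
clock: 6.25
eef_pos: [554.5, 1.6, 101.7]
tool_rot: [-0.328, 1.57, -3.112]
force: [0.5, 0.1, 0.5]
width: 18.7
eef_pos: [554.9, 1.6, 100.2]
force: [0.0, 0.4, 0.3]
eef_pos: [554.8, 1.6, 98.2]
force: [1.1, 1.6, 0.3]
```

```bash
for i in 1 ; do python3 -m creep '[[[0.01,0,0],0,0.8],[[0.015,0,0],0,0.8],[[0.015,0,0],0,0.8]]' |grep -E 'eef|force'; done
python3 -m creep '[[[0.01,0,0],0,0.8],[[0.015,0,0],0,0.8],[[0.015,0,0],0,0.8]]' |grep -E 'eef|force'
python3 -m creep '[[[0.01,0,0],0,0.8],[[0.01,0,0],0,0.8]]' |grep -E 'eef|force'
```

```text
eef_pos: [554.8, 1.6, 96.7]
force: [0.5, -0.4, -0.5]
eef_pos: [554.9, 1.6, 95.2]
force: [-0.5, -0.1, -0.2]
eef_pos: [554.9, 1.6, 94.2]
force: [-0.6, -0.6, -0.8]
```

```bash
python3 -m creep '[[[0.01,0,0],0,0.8],[[0.01,0,0],0,0.8]]' |grep -E 'eef|force'
python3 -m creep '[[[0.01,0,0],0,0.8],[[0.01,0,0],0,0.8]]' |grep -E 'eef|force'
python3 -m creep '[[[0.01,0,0],0,0.8],[[0.01,0,0],0,0.8]]' |grep -E 'eef|force'
```

```text
eef_pos: [554.8, 1.6, 93.2]
force: [-0.2, 0.5, -0.2]
eef_pos: [554.9, 1.6, 92.2]
force: [-0.1, -0.4, -0.5]
eef_pos: [555.3, 1.4, 91.5]
force: [0.8, -0.6, 0.6]
```

```bash
python3 -m creep '[[[0.005,0,0],0,0.8],[[0.005,0,0],0,0.8]]' |grep -E 'eef|force'
python3 -m creep '[[[0.005,0,0],0,0.8],[[0.005,0,0],0,0.8]]' |grep -E 'eef|force'
python3 - <<'E'
from h import *
cv2.imwrite('pics/w8.png',cams.get_image('wrist'))
a=cams.get_image('scene');b=cams.get_image('side')
cv2.imwrite('pics/sd8.png',np.hstack([cv2.resize(a[200:310,250:360],(400,400),interpolation=2),cv2.resize(b[180:290,240:350],(400,400),interpolation=2)]))
E
```

```text
eef_pos: [555.5, 1.3, 91.1]
force: [0.7, -0.7, 1.9]
eef_pos: [555.6, 1.4, 90.6]
force: [1.5, -0.9, 3.9]
```

View pics/sd8.png

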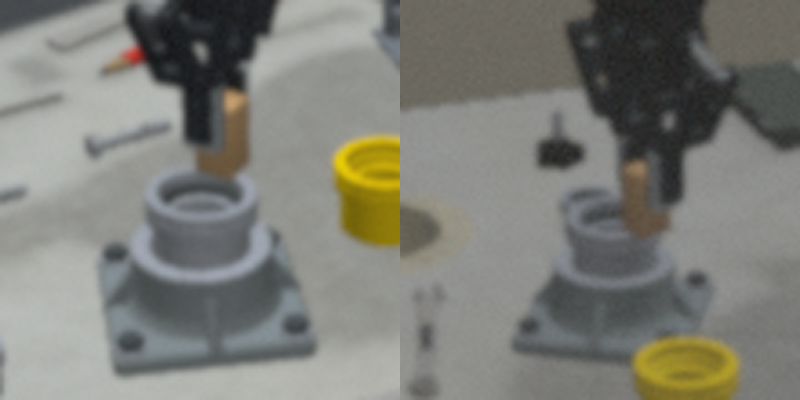

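Contact was felt at eef z of about 91.6 (block foot about 17 mm below the TCP, rim about 74.6 mm). The side view shows the block's end on the rim. Now the opposite side.

```bash
python3 - <<'E'
from h import *
print(tgt(25,0,95)[0].round(3),tgt(-25,0,95)[0].round(3))
E
python3 -m creep '[[[-0.04,0,0],0,0.8],[[-0.04,-0.3,0.02],0,0.8],[[-0.04,-0.49,0.02],0,0.8],[[-0.04,-0.49,0.02],0,0.8],[[-0.02,-0.49,0.02],0,0.8],[[-0.02,-0.49,0.02],0,0.8]]' |grep -E 'eef|force'
python3 -m creep '[[[0.01,0,0],0,0.8],[[0.01,0,0],0,0.8]]' |grep -E 'eef|force'
python3 - <<'E'
from h import *
print(tgt(-25,0,95)[0].round(3),st()[0]['clock'])
E
```

```text
[-0.045  0.001  0.014] [-0.045 -0.499  0.014]
eef_pos: [535.8, 45.8, 92.0]
force: [-0.9, -0.1, -0.0]
eef_pos: [536.1, 46.1, 91.3]
force: [0.1, 0.2, -0.3]
[-0.037 -0.014 -0.01 ] 9.6
```

```bash
python3 -m creep '[[[0.005,0,0],0,0.8],[[0.005,0,0],0,0.8]]' |grep -E 'eef|force'
python3 -m creep '[[[0.005,0,0],0,0.8],[[0.005,0,0],0,0.8]]' |grep -E 'eef|force'
python3 -m creep '[[[0.005,0,0],0,0.8],[[0.005,0,0],0,0.8]]' |grep -E 'eef|force'
```

```text
eef_pos: [536.0, 46.4, 90.8]
force: [0.1, -0.1, 0.7]
eef_pos: [536.0, 46.8, 90.4]
force: [-0.6, 0.5, 1.3]
eef_pos: [535.9, 47.1, 89.8]
force: [-0.9, 1.1, 2.3]
```

```bash
python3 -m creep '[[[-0.04,0,0],0,0.8],[[-0.04,0.24,0.25],0,0.8],[[-0.04,0.24,0.25],0,0.8],[[-0.03,0.24,0.25],0,0.8],[[-0.02,0.24,0.25],0,0.8],[[-0.02,0.24,0.25],0,0.8]]' |grep -E 'eef|force'
python3 -m creep '[[[0.005,0,0],0,0.8],[[0.005,0,0],0,0.8]]' |grep -E 'eef|force'
python3 -m creep '[[[0.005,0,0],0,0.8],[[0.005,0,0],0,0.8]]' |grep -E 'eef|force'
python3 -m creep '[[[0.005,0,0],0,0.8],[[0.005,0,0],0,0.8]]' |grep -E 'eef|force'
python3 - <<'E'
from h import *
print(tgt(0,25,95)[0].round(3),st()[0]['clock'])
E
```

```text
eef_pos: [521.2, 16.4, 91.7]
force: [-0.1, -0.8, -0.7]
eef_pos: [521.0, 16.0, 91.2]
force: [-0.5, -0.2, -0.6]
eef_pos: [520.9, 15.7, 90.8]
force: [-0.1, -0.4, -0.6]
eef_pos: [520.9, 15.5, 90.3]
force: [0.1, 0.1, -1.4]
[-0.047  0.002 -0.008] 11.4
```

```bash
python3 -m creep '[[[0.005,0,0],0,0.8],[[0.005,0,0],0,0.8]]' |grep -E 'eef|force'
python3 -m creep '[[[0.005,0,0],0,0.8],[[0.005,0,0],0,0.8]]' |grep -E 'eef|force'
python3 -m creep '[[[0.005,0,0],0,0.8],[[0.005,0,0],0,0.8]]' |grep -E 'eef|force'
python3 - <<'E'
from h import *
cv2.imwrite('pics/w9.png',cams.get_image('wrist'))
a=cams.get_image('scene');b=cams.get_image('side')
cv2.imwrite('pics/sd9.png',np.hstack([cv2.resize(a[200:310,250:360],(400,400),interpolation=2),cv2.resize(b[180:290,240:350],(400,400),interpolation=2)]))
E
```

```text
eef_pos: [520.8, 15.4, 89.9]
force: [-0.1, -0.2, 1.2]
eef_pos: [520.6, 15.2, 89.3]
force: [-0.4, -0.8, 2.9]
eef_pos: [520.7, 15.4, 88.8]
force: [-2.1, -1.1, 2.0]
```

View pics/sd9.png

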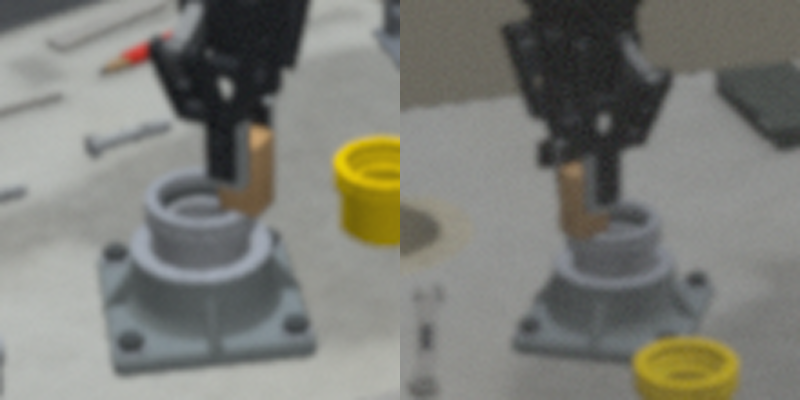

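View pics/w9.png

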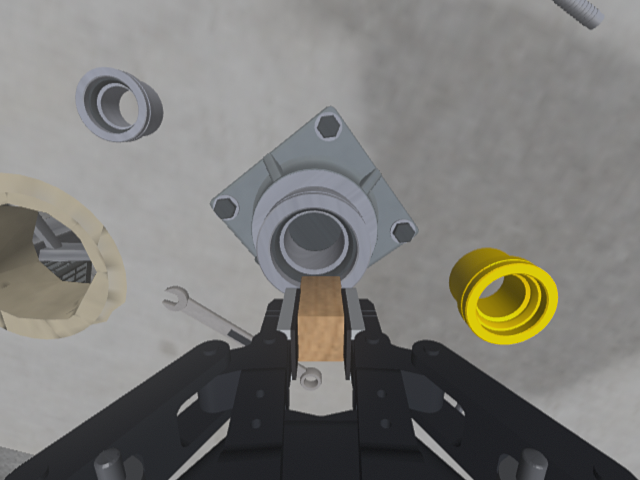

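Run:
```python
from h import *
im=cv2.imread('pics/w9.png');cv2.imwrite('pics/w9z.png',cv2.resize(im[180:310,240:400],None,fx=4.5,fy=4.5,interpolation=2))
```

```text
(no output)
```

View pics/w9z.png

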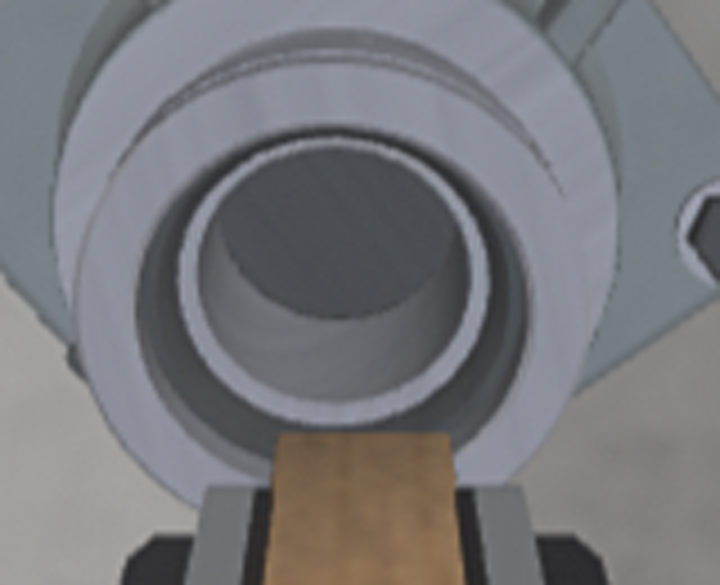

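Wrist close-up: the block's foot lies about 26 mm from the cup axis, which is good, but about 3.5 mm towards tool +y. I'll correct that by shifting -3.5 mm in y. The +z side is low (contact at about 90.0), so the -z side should be the high one, and I go there to press.

```bash
sed -i 's/^C=.*/C=np.array([539.8,26.1])/' h.py
python3 -m creep '[[[-0.06,0,0],0,0.8],[[-0.06,-0.04,-0.3],0,0.8],[[-0.06,-0.04,-0.5],0,0.8],[[-0.06,-0.04,-0.5],0,0.8],[[-0.05,-0.04,-0.5],0,0.8],[[-0.05,-0.04,-0.5],0,0.8]]' |grep -E 'eef|force'
python3 -m creep '[[[0.005,0,0],0,0.8],[[0.01,0,0],0,0.8],[[0.01,0,0],0,0.8]]' |grep -E 'eef|force'
python3 -m creep '[[[0.005,0,0],0,0.8],[[0.005,0,0],0,0.8]]' |grep -E 'eef|force'
python3 - <<'E'
from h import *
print(tgt(0,-25,95)[0].round(3),st()[0]['clock'])
E
```

```text
eef_pos: [565.2, 36.4, 93.6]
force: [0.1, -0.6, -0.5]
eef_pos: [566.0, 36.6, 92.8]
force: [0.5, -0.0, -0.6]
eef_pos: [566.2, 36.8, 92.3]
force: [-0.2, -0.8, -0.4]
[-0.027  0.008 -0.01 ] 13.25
```

```bash
python3 -m creep '[[[0.005,0,0],0,0.8],[[0.005,0,0],0,0.8]]' |grep -E 'eef|force'
python3 -m creep '[[[0.005,0,0],0,0.8],[[0.005,0,0],0,0.8]]' |grep -E 'eef|force'
python3 -m creep '[[[0.005,0,0],0,0.8],[[0.005,0,0],0,0.8]]' |grep -E 'eef|force'
python3 -m creep '[[[0.005,0,0],0,0.8],[[0.005,0,0],0,0.8]]' |grep -E 'eef|force'
```

```text
eef_pos: [566.3, 36.8, 91.8]
force: [0.4, 0.1, -0.7]
eef_pos: [566.3, 36.8, 91.3]
force: [-0.1, -0.6, -0.5]
eef_pos: [566.3, 36.8, 90.8]
force: [-0.9, -0.6, -0.8]
eef_pos: [566.3, 36.8, 90.3]
force: [0.5, 0.0, -0.7]
```

Run:
```python
from h import *
im=cams.get_image('wrist')
a=cams.get_image('scene');b=cams.get_image('side')
cv2.imwrite('pics/sd10.png',np.hstack([cv2.resize(a[200:310,250:360],(400,400),interpolation=2),cv2.resize(b[180:290,240:350],(400,400),interpolation=2)]))
cv2.imwrite('pics/w10z.png',cv2.resize(im[240:390,210:410],None,fx=4,fy=4,interpolation=2))
```

```text
(no output)
```

View pics/sd10.png

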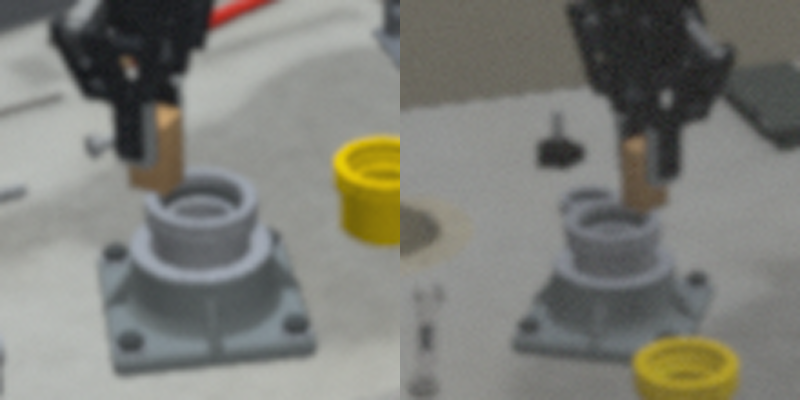

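View pics/w10z.png

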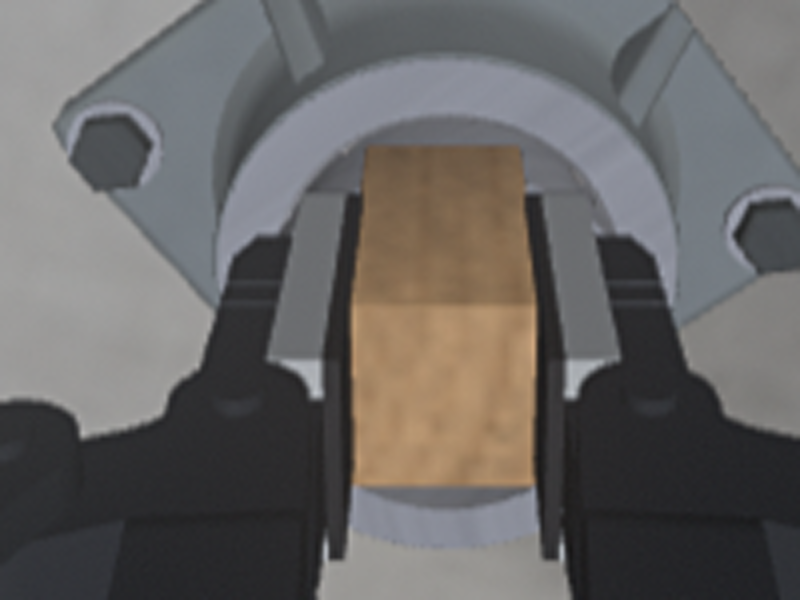

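```bash
python3 -m creep '[[[0.005,0,0],0,0.8],[[0.005,0,0],0,0.8]]' |grep -E 'eef|force'
python3 -m creep '[[[0.005,0,0],0,0.8],[[0.005,0,0],0,0.8]]' |grep -E 'eef|force'
python3 -m creep '[[[0.005,0,0],0,0.8],[[0.005,0,0],0,0.8]]' |grep -E 'eef|force'
```

```text
eef_pos: [566.5, 36.8, 90.0]
force: [0.2, -0.1, 1.1]
eef_pos: [566.8, 36.9, 89.5]
force: [1.0, -0.3, 1.1]
eef_pos: [567.0, 37.0, 89.1]
force: [1.6, 0.7, 2.0]
```

```bash
python3 -m creep '[[[0.005,0,0],0,0.8],[[0.01,0,0],0,0.8],[[0.01,0,0],0,0.8]]' |grep -E 'eef|force|tool'
python3 -m creep '[[[0.005,0,0],0,0.8],[[0.01,0,0],0,0.8],[[0.01,0,0],0,0.8]]' |grep -E 'eef|force'
python3 - <<'E'
from h import *
s,R=st();print(s['clock'],s['force'],s['torque'],R.round(4)[:2,0],tgt(0,25,92)[0].round(3))
E
```

```text
eef_pos: [567.1, 37.0, 88.1]
tool_rot: [2.951, 1.569, 0.167]
force: [2.9, 0.9, 3.6]
eef_pos: [566.7, 36.9, 86.9]
force: [2.3, 0.9, 4.0]
15.4 [2.33608618 0.94808497 4.00489398] [ 0.21729249 -0.57405425 -0.01940293] [0.0009 0.0001] [-0.051  0.007  0.495]
```

```bash
python3 -m creep '[[[-0.06,0,0],0,0.8],[[-0.06,0,0.25],0,0.8],[[-0.06,0,0.5],0,0.8],[[-0.06,0,0.5],0,0.8],[[-0.045,0,0.5],0,0.8],[[-0.03,0,0.5],0,0.8],[[-0.025,0,0.5],0,0.8],[[-0.02,0,0.5],0,0.8]]' |grep -E 'eef|force'
python3 -m creep '[[[0.005,0,0],0,0.8],[[0.01,0,0],0,0.8],[[0.01,0,0],0,0.8]]' |grep -E 'eef|force'
python3 -m creep '[[[0.005,0,0],0,0.8],[[0.01,0,0],0,0.8],[[0.01,0,0],0,0.8]]' |grep -E 'eef|force'
python3 - <<'E'
from h import *
s,R=st();print(s['clock'],s['force'],s['torque'],R.round(4)[:2,0],tgt(0,25,92)[0].round(3))
E
```

```text
eef_pos: [519.8, 19.6, 88.7]
force: [-0.5, -0.4, 2.6]
eef_pos: [519.3, 19.3, 87.8]
force: [-0.6, 0.3, 0.9]
eef_pos: [519.0, 19.2, 86.8]
force: [-1.3, -0.2, 2.2]
16.8 [-1.28482436 -0.183584    2.15487747] [-0.09261157  0.27907086  0.01801588] [-0.0008 -0.0001] [-0.053  0.008 -0.014]
```

Run:
```python
from h import *
im=cams.get_image('wrist')
a=cams.get_image('scene');b=cams.get_image('side')
x=np.hstack([cv2.resize(a[200:310,250:360],(330,330),interpolation=2),cv2.resize(b[180:290,240:350],(330,330),interpolation=2)])
y=cv2.resize(im[180:370,210:430],(300,259),interpolation=2)
cv2.imwrite('pics/sd11.png',x);cv2.imwrite('pics/w11z.png',cv2.resize(im[190:390,220:420],None,fx=3,fy=3,interpolation=2))
```

```text
(no output)
```

View pics/sd11.png

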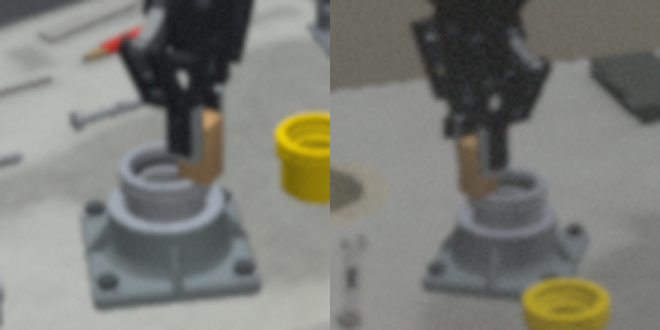

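View pics/w11z.png

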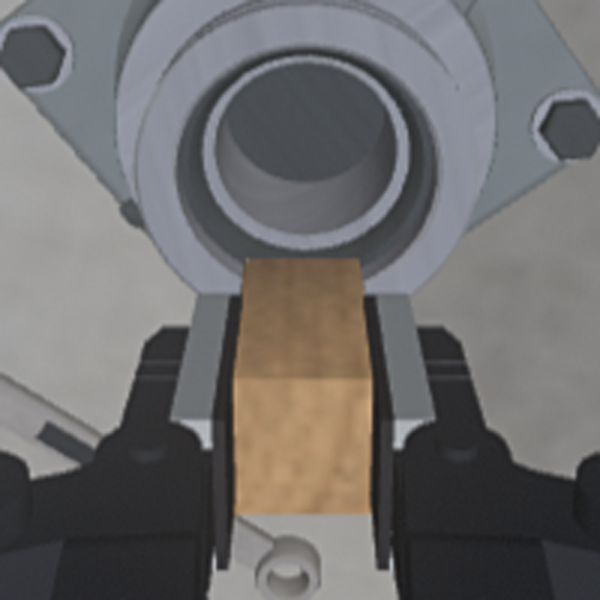

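The block sits squarely in the grip, with the same pixel edges as before, and bears on the rim's +z side. The cup is sinking. Next the ±y sides.

```bash
python3 -m creep '[[[-0.06,0,0],0,0.8],[[-0.06,0.12,-0.12],0,0.8],[[-0.06,0.25,-0.26],0,0.8],[[-0.06,0.25,-0.26],0,0.8],[[-0.045,0.25,-0.26],0,0.8],[[-0.03,0.25,-0.26],0,0.8],[[-0.02,0.25,-0.26],0,0.8],[[-0.015,0.25,-0.26],0,0.8]]' |grep -E 'eef|force'
python3 -m creep '[[[0.005,0,0],0,0.8],[[0.01,0,0],0,0.8],[[0.01,0,0],0,0.8]]' |grep -E 'eef|force'
python3 -m creep '[[[0.005,0,0],0,0.8],[[0.01,0,0],0,0.8],[[0.01,0,0],0,0.8]]' |grep -E 'eef|force'
python3 - <<'E'
from h import *
s,R=st();print(s['clock'],s['force'],s['torque'],tgt(25,0,92)[0].round(3))
E
```

```text
eef_pos: [551.9, 5.4, 88.2]
force: [0.7, 0.2, -1.0]
eef_pos: [552.5, 5.0, 87.3]
force: [0.5, 0.2, -0.3]
eef_pos: [552.8, 4.8, 86.5]
force: [0.7, -0.3, 1.5]
18.35 [ 0.69933862 -0.26054597  1.51511457] [-0.09190553  0.02109118  0.0493946 ] [-0.055  0.005  0.003]
```

```bash
python3 -m creep '[[[0.005,0,0],0,0.8],[[0.01,0,0],0,0.8],[[0.015,0,0],0,0.8],[[0.02,0,0],0,0.8],[[0.02,0,0],0,0.8]]' |grep -E 'eef|force'
python3 -m creep '[[[-0.06,0,0],0,0.8],[[-0.06,-0.25,0],0,0.8],[[-0.06,-0.5,0],0,0.8],[[-0.06,-0.5,0],0,0.8],[[-0.045,-0.5,0],0,0.8],[[-0.035,-0.5,0],0,0.8],[[-0.025,-0.5,0],0,0.8],[[-0.02,-0.5,0],0,0.8]]' |grep -E 'eef|force'
python3 - <<'E'
from h import *
s,R=st();print(s['clock'],s['force'],s['torque'],tgt(-25,0,92)[0].round(3))
E
```

```text
eef_pos: [553.3, 4.3, 85.3]
force: [0.4, -1.9, 8.8]
eef_pos: [535.2, 51.1, 86.3]
force: [0.1, -0.2, 3.5]
19.65 [ 0.09998784 -0.21751113  3.46330597] [0.08770022 0.13712601 0.02812989] [-0.057  0.    -0.001]
```

```bash
python3 -m creep '[[[0.005,0,0],0,0.8],[[0.01,0,0],0,0.8],[[0.01,0,0],0,0.8]]' |grep -E 'eef|force'
python3 -m creep '[[[0.005,0,0],0,0.8],[[0.01,0,0],0,0.8],[[0.01,0,0],0,0.8]]' |grep -E 'eef|force'
```

```text
eef_pos: [535.1, 51.6, 85.6]
force: [-1.1, 0.2, 4.3]
eef_pos: [535.1, 51.8, 85.2]
force: [-3.6, -0.5, 10.3]
```

Force is rising steeply on both y sides at z of about 85.2, about 6 mm below the start. That may be the stop, so I'll test every side.

```bash
python3 -m creep '[[[0.003,0,0],0,0.8],[[0.003,0,0],0,0.8]]' |grep -E 'eef|force'
python3 -m creep '[[[0,0,0],0,0.8],[[0,0,0],0,0.8]]' |grep -E 'eef|force'
python3 -m creep '[[[-0.05,0,0],0,0.8],[[-0.06,0.12,0.12],0,0.8],[[-0.06,0.25,0.25],0,0.8],[[-0.06,0.25,0.25],0,0.8],[[-0.045,0.25,0.25],0,0.8],[[-0.035,0.25,0.25],0,0.8],[[-0.025,0.25,0.25],0,0.8],[[-0.015,0.25,0.25],0,0.8]]' |grep -E 'eef|force'
python3 -m creep '[[[0.005,0,0],0,0.8],[[0.01,0,0],0,0.8],[[0.01,0,0],0,0.8]]' |grep -E 'eef|force'
```

```text
eef_pos: [535.2, 51.8, 85.2]
force: [-3.7, 0.6, 12.9]
eef_pos: [535.2, 51.8, 85.2]
force: [-3.1, 0.2, 13.4]
eef_pos: [520.5, 20.3, 85.5]
force: [-1.5, 0.8, 8.5]
eef_pos: [520.4, 20.2, 85.3]
force: [-1.9, 0.3, 9.2]
```

```bash
python3 -m creep '[[[0.003,0,0],0,0.8],[[0.003,0,0],0,0.8]]' |grep -E 'eef|force'
python3 -m creep '[[[0.004,0,0],0,0.8],[[0.004,0,0],0,0.8],[[0.004,0,0],0,0.8]]' |grep -E 'eef|force'
```

```text
eef_pos: [520.4, 20.2, 85.3]
force: [-1.6, 0.7, 12.3]
eef_pos: [520.4, 20.2, 85.1]
force: [-3.0, 0.8, 14.7]
```

```bash
python3 -m creep '[[[-0.06,0,0],0,0.8],[[-0.07,0,-0.25],0,0.8],[[-0.07,0,-0.5],0,0.8],[[-0.07,0,-0.5],0,0.8],[[-0.05,0,-0.5],0,0.8],[[-0.035,0,-0.5],0,0.8],[[-0.025,0,-0.5],0,0.8],[[-0.02,0,-0.5],0,0.8]]' |grep -E 'eef|force'
python3 -m creep '[[[0.005,0,0],0,0.8],[[0.01,0,0],0,0.8],[[0.01,0,0],0,0.8]]' |grep -E 'eef|force'
python3 -m creep '[[[0.003,0,0],0,0.8],[[0.003,0,0],0,0.8]]' |grep -E 'eef|force'
```

```text
eef_pos: [566.3, 36.8, 85.7]
force: [-1.0, -1.4, 3.1]
eef_pos: [566.8, 36.8, 85.4]
force: [-2.4, -0.8, 5.6]
eef_pos: [566.8, 36.9, 85.3]
force: [-2.4, -1.5, 8.3]
```

```bash
python3 -m creep '[[[0.004,0,0],0,0.8],[[0.004,0,0],0,0.8],[[0.004,0,0],0,0.8]]' |grep -E 'eef|force'
python3 -m creep '[[[0.004,0,0],0,0.8],[[0.004,0,0],0,0.8],[[0.004,0,0],0,0.8]]' |grep -E 'eef|force'
python3 - <<'E'
from h import *
im=cams.get_image('wrist')
a=cams.get_image('scene');b=cams.get_image('side')
cv2.imwrite('pics/sd12.png',np.hstack([cv2.resize(a[200:310,250:360],(400,400),interpolation=2),cv2.resize(b[180:290,240:350],(400,400),interpolation=2)]))
cv2.imwrite('pics/w12z.png',cv2.resize(im[190:390,220:420],None,fx=3,fy=3,interpolation=2))
E
```

```text
eef_pos: [567.0, 36.9, 85.1]
force: [-2.7, -0.8, 9.5]
eef_pos: [567.3, 37.0, 85.0]
force: [-3.1, -0.5, 11.7]
```

View pics/sd12.png

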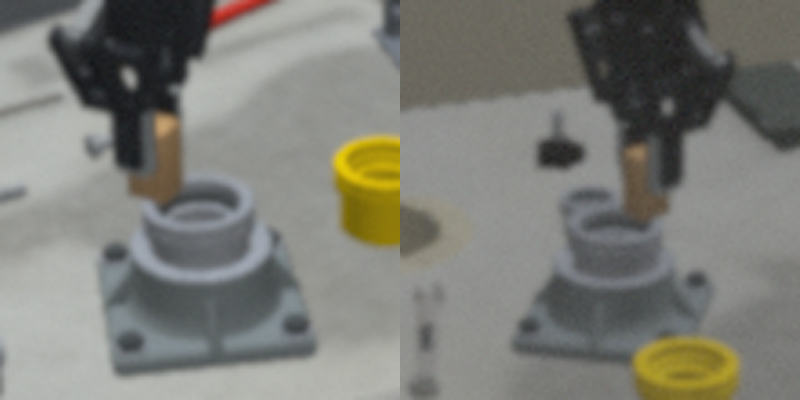

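View pics/w12z.png

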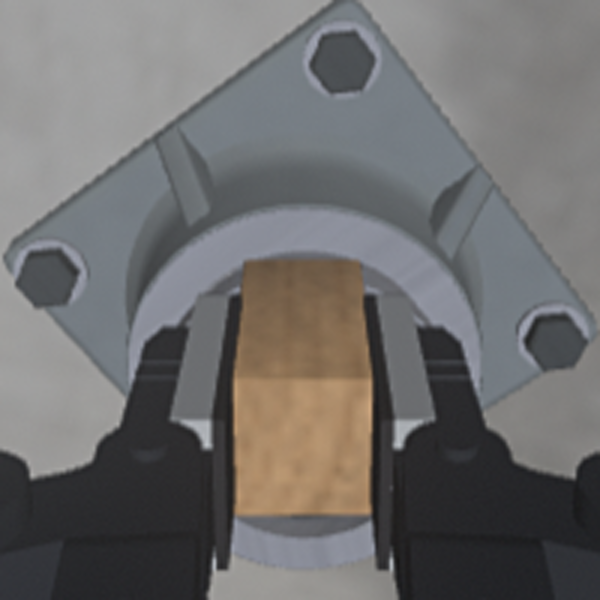

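```bash
python3 -m creep '[[[0.003,0,0],0,0.8],[[0.003,0,0],0,0.8],[[0.003,0,0],0,0.8]]' |grep -E 'eef|force'
python3 -m creep '[[[-0.06,0,0],0,0.8],[[-0.07,0.12,0.12],0,0.8],[[-0.07,0.25,0.25],0,0.8],[[-0.07,0.25,0.25],0,0.8],[[-0.05,0.25,0.25],0,0.8],[[-0.035,0.25,0.25],0,0.8],[[-0.025,0.25,0.25],0,0.8],[[-0.02,0.25,0.25],0,0.8]]' |grep -E 'eef|force'
python3 -m creep '[[[0.005,0,0],0,0.8],[[0.01,0,0],0,0.8],[[0.01,0,0],0,0.8]]' |grep -E 'eef|force'
python3 -m creep '[[[0.003,0,0],0,0.8],[[0.003,0,0],0,0.8]]' |grep -E 'eef|force'
```

```text
eef_pos: [567.4, 37.0, 84.9]
force: [-3.7, -0.6, 12.4]
eef_pos: [553.0, 5.3, 85.6]
force: [-0.7, -1.6, 5.5]
eef_pos: [553.1, 5.1, 85.3]
force: [-1.9, -0.4, 9.8]
eef_pos: [553.1, 5.1, 85.2]
force: [-1.4, -0.8, 11.4]
```

```bash
python3 -m creep '[[[0.004,0,0],0,0.8],[[0.004,0,0],0,0.8],[[0.004,0,0],0,0.8]]' |grep -E 'eef|force'
python3 -m creep '[[[-0.06,0,0],0,0.8],[[-0.07,-0.12,0.12],0,0.8],[[-0.07,-0.25,0.25],0,0.8],[[-0.07,-0.25,0.25],0,0.8],[[-0.05,-0.25,0.25],0,0.8],[[-0.035,-0.25,0.25],0,0.8],[[-0.025,-0.25,0.25],0,0.8],[[-0.02,-0.25,0.25],0,0.8]]' |grep -E 'eef|force'
python3 -m creep '[[[0.005,0,0],0,0.8],[[0.01,0,0],0,0.8],[[0.01,0,0],0,0.8]]' |grep -E 'eef|force'
python3 -m creep '[[[0.003,0,0],0,0.8],[[0.003,0,0],0,0.8]]' |grep -E 'eef|force|clock'
```

```text
eef_pos: [553.2, 5.0, 85.1]
force: [-2.2, -0.9, 13.0]
eef_pos: [521.1, 19.3, 85.7]
force: [-0.7, -0.0, 3.3]
eef_pos: [520.9, 19.2, 85.4]
force: [-1.6, -0.4, 7.6]
clock: 27.5
eef_pos: [521.0, 19.2, 85.3]
force: [-0.9, -1.0, 9.9]
```

```bash
python3 -m creep '[[[0.005,0,0],0,0.8],[[0.005,0,0],0,0.8],[[0.005,0,0],0,0.8]]' |grep -E 'eef|force'
python3 -m creep '[[[-0.06,0,0],0,0.8],[[-0.07,-0.12,-0.12],0,0.8],[[-0.07,-0.25,-0.25],0,0.8],[[-0.07,-0.25,-0.25],0,0.8],[[-0.05,-0.25,-0.25],0,0.8],[[-0.035,-0.25,-0.25],0,0.8],[[-0.025,-0.25,-0.25],0,0.8],[[-0.02,-0.25,-0.25],0,0.8]]' |grep -E 'eef|force'
python3 -m creep '[[[0.005,0,0],0,0.8],[[0.01,0,0],0,0.8],[[0.01,0,0],0,0.8]]' |grep -E 'eef|force'
python3 -m creep '[[[0.003,0,0],0,0.8],[[0.003,0,0],0,0.8]]' |grep -E 'eef|force|clock'
```

```text
eef_pos: [520.9, 19.1, 85.2]
force: [-1.4, -0.3, 13.5]
eef_pos: [534.6, 50.8, 85.8]
force: [-1.7, -0.8, 3.3]
eef_pos: [534.6, 51.2, 85.4]
force: [-2.6, -1.2, 7.7]
clock: 29.1
eef_pos: [534.6, 51.2, 85.4]
force: [-2.6, -2.0, 8.4]
```

```bash
python3 -m creep '[[[0.005,0,0],0,0.8],[[0.005,0,0],0,0.8],[[0.005,0,0],0,0.8],[[0.005,0,0],0,0.8]]' |grep -E 'eef|force'
python3 -m creep '[[[0.002,0,0],0,0.8],[[0.002,0,0],0,0.8],[[0.002,0,0],0,0.8],[[0.002,0,0],0,0.8]]' |grep -E 'eef|force'
```

```text
eef_pos: [534.6, 51.4, 85.2]
force: [-3.0, -1.1, 11.4]
eef_pos: [534.7, 51.4, 85.2]
force: [-3.7, -0.8, 12.8]
```

All four sides stand at z 84.9–85.2 under 12.4–13.5 N, so the cup is home and square. Next I return the block to its old, empty spot.

```bash
python3 -m creep '[[[-0.1,0,0],0,0.8],[[-0.4,0,0],0,0.8],[[-0.4,0.3,0],0,0.8],[[-0.4,0.7,0],0,0.8],[[-0.4,1,0],0,0.8],[[-0.4,1,0],0,0.8]]' |grep -E 'eef|force|width'
python3 -m creep '[[[0,0.4,0],0,0.8],[[0,0.8,0.05],0,0.8],[[0,1,0.08],0,0.8],[[0,1,0.08],0,0.8]]' |grep -E 'eef|force|width'
python3 - <<'E'
from h import *
im=cams.get_image('wrist');cv2.imwrite('pics/w13.png',im)
print(togo([565.3,-241,40]),st()[0]['clock'])
a=cams.get_image('scene');b=cams.get_image('side')
cv2.imwrite('pics/sd13.png',np.hstack([cv2.resize(a[215:310,265:360],(400,400),interpolation=2),cv2.resize(b[220:295,260:335],(400,400),interpolation=2)]))
E
```

```text
eef_pos: [571.8, -48.1, 124.5]
force: [0.3, 0.1, -0.6]
width: 18.8
eef_pos: [597.8, -142.7, 124.0]
force: [-1.0, -0.0, -0.7]
width: 19.1
[0.83861287 0.84055086 0.6542321 ] 30.95
```

View pics/sd13.png

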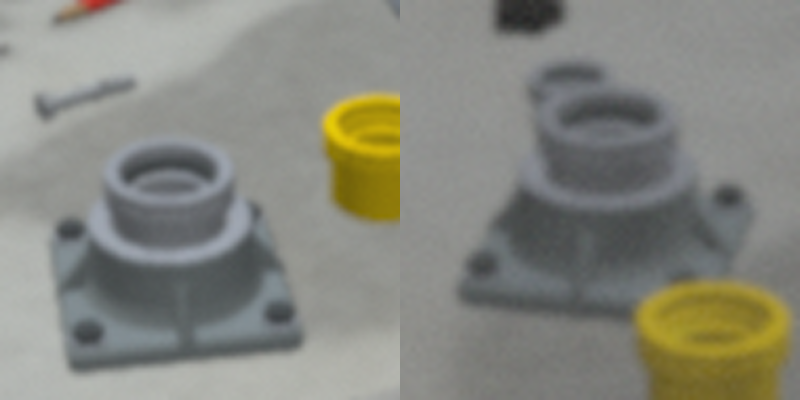

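View pics/w13.png

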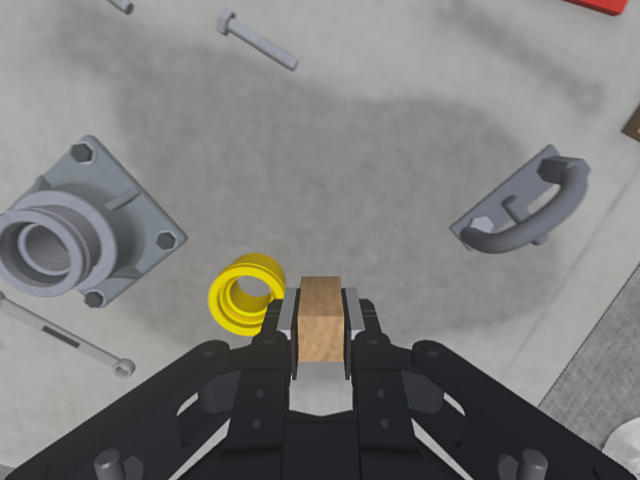

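Both views show the cup level and lower in the boss than at the start. The block is still gripped and the bench ahead is clear. Now I set it down.

```bash
python3 -m creep '[[[0,0.4,0.3],0,0.8],[[0.3,0.84,0.65],0,0.8],[[0.6,0.84,0.65],0,0.8],[[0.84,0.84,0.65],0,0.8],[[0.84,0.84,0.65],0,0.8],[[0.84,0.84,0.65],0,0.8]]' |grep -E 'eef|force|width'
python3 - <<'E'
from h import *
print(togo([565.3,-241,17.5]),st()[0]['eef_pos'],st()[0]['tool_rot'])
E
```

```text
eef_pos: [566.8, -237.4, 40.2]
force: [0.0, -0.4, -0.4]
width: 18.7
[0.22681578 0.02825118 0.02673154] [ 566.80503888 -237.44721323   40.18685939] [-1.94173949  1.56932324  1.56018392]
```

```bash
python3 -m creep '[[[0.1,0.02,0.02],0,0.8],[[0.18,0.02,0.02],0,0.8],[[0.2,0.02,0.02],0,0.8],[[0.21,0.02,0.02],0,0.8],[[0.22,0.02,0.02],0,0.8],[[0.225,0.02,0.02],0,0.8],[[0.225,0.02,0.02],0,0.8]]' |grep -E 'eef|force|width'
```

```text
eef_pos: [565.0, -242.4, 17.5]
force: [-1.0, 0.4, -0.8]
width: 18.9
```

```bash
python3 -m creep '[[[0.003,0,0],0,0.8],[[0.006,0,0],0,0.8],[[0.006,0,0],0,0.8]]' |grep -E 'eef|force|width'
```

```text
eef_pos: [565.1, -242.4, 17.2]
force: [-0.7, -0.3, 2.9]
width: 19.0
```

Touched down (2.9 N). I release gently and withdraw.

```bash
python3 -m creep '[[[0,0,0],0,0.6],[[0,0,0],0,0.5],[[0,0,0],0,0.4],[[0,0,0],0,0.4],[[0,0,0],0,0.4],[[-0.2,0,0],0,0.4],[[-0.6,0,0],0,0.4],[[-1,0,0],0,0.4],[[-1,0,0],0,0.4],[[-1,0,0],0,0.4],[[-1,0,0],0,0.4]]' |grep -E 'eef|force|width|clock'
python3 - <<'E'
from h import *
im=cams.get_image('wrist');cv2.imwrite('pics/w14.png',im)
b=cams.get_image('side');cv2.imwrite('pics/d14.png',b)
E
```

```text
clock: 33.75
eef_pos: [564.1, -241.9, 115.9]
force: [-0.2, 0.3, 0.3]
width: 51.3
```

View pics/w14.png

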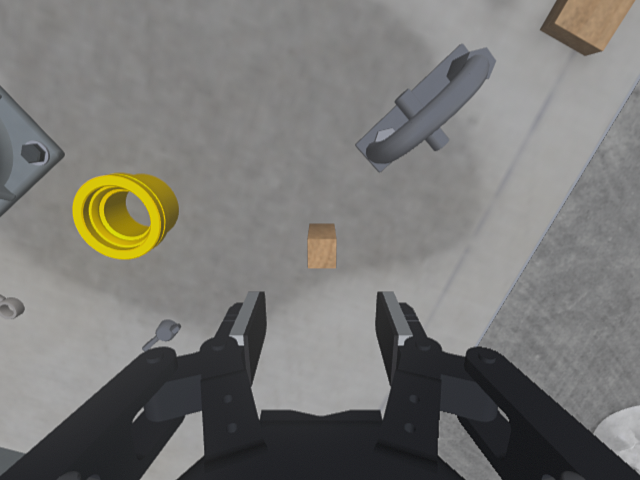

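View pics/d14.png

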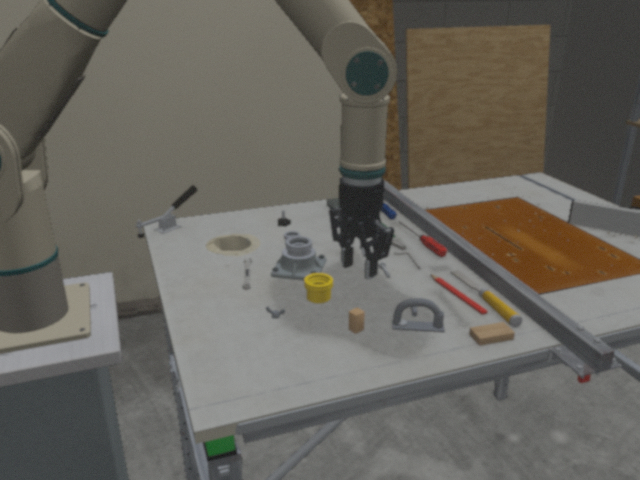

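The block stands upright at wrist (321,246), side (356,320), clear of the fingers. The bystanders in view are where they were. Handing in.

```bash
python3 -c "
from cell import order;print(order.finish_job())"
```

```text
the job is handed in; nothing more can be done
None
```

I walked the cup in with the end of the beech block, going round the rim about 2 mm at a time, until it stood solid, then handed the job in. The clock was at about 34 s of the 72 s.

- **Home and square:** On the last round of firm pushes the four sides stood solid at tool heights of 85.1, 85.2, 85.2 and 84.9 mm, under 13.0, 12.8, 13.5 and 12.4 N. That is about 6 mm below first contact and a remaining lean of roughly 0.004 rad. The highest push I read was 14.7 N.
- **Block and bystanders:** The block stands upright on its old spot, about 265 mm from the bore. The bystanders visible in the last wrist and side pictures look unmoved, and the gripper is clear of everything.

**Checks that disagreed or were not made:**
- The wrist camera put the foot of the block about 5 mm lower than contact showed.
- My first estimate of the cup's centre was about 3.5 mm off along the jaws. I corrected it before the main pressing.
- The first feeling touches, at 2 to 4 N, already sank the cup slightly, so its starting lean was never measured cleanly.
- During the final test the last side (tool -z) still gave about 0.5 mm as the force rose from 5.6 to 12.4 N. I put that down to compliance in the arm and grip.
- The washer squeeze is not in the robot's readout, so I judged home by feel alone.

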